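Open both doors of the latched bench cabinet

ROBOT

A 6-joint arm with a two-finger parallel gripper is mounted at the origin on a cart in front of the work surface, level with it; the furniture and walls round the work are solid. World frame = base frame: x ahead of the robot, y to its left, z up, the work surface at z = 0. Lengths are in m, angles in rad, forces in N, time in s.
With the tool pointing down it reaches from about 0.3 to 0.775 m from the base axis. Payload 14.6 kg.
Tool frame: the origin (TCP) lies at the very end of the fingers, on their centre line; the grasp point (between the pads) lies 19 mm behind it; x points along the fingers, y is the direction in which the jaws open and shut, and the axes are right-handed (so a half turn about x gives the same grasp; the last joint's range is limited). The gripper opens to 94 mm and grips with 3 to 60 N. Pads are 16 mm wide; open, the fingers measure 119 mm over their backs; the gripper's body (75 mm by 177 mm) begins 78 mm behind the grasp point.
Start: joints at [1.207, 0.3, 1.521, -0, 1.321, -0.067], TCP at [0.161, 0.526, 0.205] pointing down, gripper open.
Joint ranges: [-3.03, 3.03], [-0.79, 2.21], [0.23, 2.52], [-1.04, 4.18], [0, 3.07], [-2.55, 2.55]. Speed limits (rad/s): [2.22, 2.22, 2.57, 3.14, 3.14, 3.14].

INTERFACE

Orientations are given as [roll, pitch, yaw] about the fixed x, y, z axes, in that order (R = Rz(yaw) Ry(pitch) Rx(roll)).
In Python, from station import ctrl, viewer, hand_in gives the robot as it stands. The module is installed in compiled form; this text tells all that it offers.
- The arm moves only by the tool play_rows, never from a script. Its argument "deltas" is a list that holds one entry, the list of rows, each a list of 7 numbers: the shift along the tool's x, y, z in mm, then the turn, a rotation vector about the tool's x, y, z in rad, then the finger opening in mm, from 0 to 94. In form: [[[dx, dy, dz, ax, ay, az, gripper], ...]]. A call has 1 to 10 rows; each row shifts and turns the commanded pose from where the row before left it, along the tool's axes as they then stand; what a row does not reach is not made up. A row lasts 1/10 s, in which the tool goes at most 50 mm and 8.59 degrees, less where a joint would pass 70% of its speed; a pose out of reach is approached as far as the arm can. A call with a gripper value outside its range is refused whole. The fingers move at their own pace and stop on an object; "grip_force" is the grip in N (left out, the last holds). Time passes only in rows, so rows that do not move let the fingers close. It gives the time, the measured TCP pose, the force and the opening at its end, in the units of the state.
- ctrl.get_obs(): the state, without advancing time (a new reading comes with each control period).
- viewer.camera(name): name is "scene" or "side" or "wrist"; returns a dict with "img" (420x560x3 uint8, red, green, blue), "fx", "fy", "cx", "cy" (pixels), "rvec" (rotation vector, rad) and "tvec" (3), from world to camera coordinates, as OpenCV has them. Camera axes: x right, y down, z forward; pixel columns grow to the right and rows downward; lengths in m; the calibration is good to about 2 mm. A picture is of the moment at which its call begins. There is no depth.
- hand_in(): hands the job in, once; it reports no verdict.
The state is a dict: "time_s": time; "qpos": joint angles; "joint_vel": joint speeds; "tau": joint torques, N m; "ee_pos": TCP position; "eef_rot": TCP orientation; "force": force on the tool from outside, world axes, zero at the start; "moment": the same for the moment, N m; "grip_width": finger opening in m.
Only numpy, scipy, OpenCV 4.12 (cv2) and the standard library are available. Lean on these libraries where they do the work, as an engineer would, in place of code of your own. Each camera call takes 0.05 s, during which the arm holds its last target.

TASK

Open up the small green double-door cabinet on the bench so that the tins inside can be reached. The left door laps over the right one and is held by a drop bolt: lift the bolt by its red knob and swing the left door wide open first, then swing the right door wide open by its black bar. Leave the oil can and the dark blue tin standing on the bench where they are.

Things in the scene. Friction and masses are not known exactly. Their poses are not given: they have to be found in the camera images.
- cabinet: Fixed green cabinet, 130 deep x 260 wide x 200 high. Origin: centre of underside, on the bench; x axis from front to back (doors on the -x side, facing the robot), y to the left door as seen by the robot, z up. Upright hinge axes (mm, this frame): left door x -72, y +128.5; right door x -72, y -128.5. Doors 126 wide, 14 thick, 62 to 190 above the bench, front faces at x -79 when shut.
- bolt_knob (a point): Middle of the red upright knob (16 diameter, 44 long) of the drop bolt on the left door: 32 mm before the door's face, 83.5 from its hinge along the door; at first 189 above the bench (cabinet x -111, y +45). Slides up at most 32 mm, 2 N friction, stays where put; free of the brass keeper at its foot once lifted 18 mm, until then it holds the door shut. Bolt parts lie 22 mm below the point.
- pull_bar (a point): Grip point on the upright black bar (16 diameter) of the right door, 18 mm below the bar's top; the bar runs 89 mm further down. It stands 32 mm before the door's face, 83.5 from that door's hinge along the door, 189 above the bench (when shut: cabinet x -111, y -45). Two thin stand-offs join it to the door.
- left_leaf (a joint): Left door angle, rad: 0 shut, grows as its free edge swings out toward the robot, at most 1.9. Light friction (0.05 N m) keeps it where it is left. The steel strip on its free edge laps 17 mm over the front of the right door, which cannot open before it.
- right_leaf (a joint): Angle of the right door, rad: 0 shut, grows as its free edge swings out toward the robot, at most 1.9; same friction.
- oil_can: Bystander: brown bench oil can with a thin spout, 74 x 116 mm, 173 mm high, left of the cabinet. Origin: centre of its underside.
- tin_screws: Bystander: round dark blue tin with a tan lid, 73 mm diameter, 45 mm high, in front of the cabinet. Origin: centre of its underside.

How it is judged:
On the way, in this order (a step that is already met when the one before it is completed fails the run):
1. the left door is open by more than 1.1 rad while the right one is still shut (under 0.2 rad) (value of joint left_leaf above 1.1 rad and value of joint right_leaf below 0.2 rad), for 0.2 s.
2. the right door is open by more than 1.1 rad too (value of joint right_leaf above 1.1 rad), for 0.2 s.
At the end, for the whole second after the job is handed in: Both doors stand open by more than 1.1 rad (63 degrees) and are at rest (value of joint each of left_leaf, right_leaf above 1.1 rad and velocity of joint left_leaf between -0.1 and 0.1 rad/s and velocity of joint right_leaf between -0.1 and 0.1 rad/s); the robot touches nothing.
It fails at once if the oil can is shifted by more than 40 mm or tipped (distance of oil_can from where it was at the start of the episode above 0.04 m or angle between oil_can's own z axis and vertical above 0.5 rad).
It fails at once if the dark blue tin is shifted by more than 40 mm or tipped (distance of tin_screws from where it was at the start of the episode above 0.04 m or angle between tin_screws's own z axis and vertical above 0.5 rad).
It also fails if it takes over 48 s, if anything falls off the work surface, if the arm or the gripper's body presses on something with over 40 N, if the wrist force passes 120 N, or if a joint passes its speed limit or range.

## Working session

There is one attempt and no reset: what is moved stays moved. The work goes in short steps, Python scripts to look and compute and a tool call to move; the robot and the scene stay as the last step left them, time stands still between calls to the robot, and variables do not carry over. Pictures are saved under pics/ and viewed, and the job is handed in when it is done.

Besides the shell and the picture viewer there is one more tool, called after "Emit:" by a JSON object that holds its "method" and its "body", one argument or row to a line. play_rows: Moves the arm, as the interface text tells. Its arguments: {"type":"object","properties":{"deltas":{"type":"array","items":{"type":"array","items":{"type":"array","items":{"type":"number"}}}},"grip_force":{"type":"number"}},"required":["deltas"]}

```bash
mkdir -p pics; ls
python3 - <<'E'
from station import ctrl, viewer
import cv2,json
print(ctrl.get_obs())
for n in ["scene","side","wrist"]:
    c=viewer.camera(n); cv2.imwrite(f"pics/{n}0.png",c["img"][:,:,::-1])
    print(n,{k:v for k,v in c.items() if k!="img"})
E
```

```text
pics
{'time_s': 0.0, 'qpos': array([ 1.20739864e+00,  3.00484888e-01,  1.52153336e+00,  9.27799381e-06,
        1.32068683e+00, -6.66239659e-02]), 'joint_vel': array([-0.00024012,  0.00093343,  0.00042877, -0.00025815,  0.00129209,
        0.00033088]), 'tau': array([-1.68884271e-03, -5.31794322e+01, -3.52726114e+01,  7.07452185e-02,
        2.44784262e-02, -1.33059070e-04]), 'ee_pos': array([0.16076779, 0.52572826, 0.20489895]), 'eef_rot': array([-1.64549866,  1.56968387, -1.94227467]), 'force': array([ 0.25686516, -0.73178222,  0.0803301 ]), 'moment': array([-0.02058385,  0.01288549, -0.01999203]), 'grip_width': 0.09418724023798185}
scene {'fx': 482.9661407052023, 'fy': 482.9661407052023, 'cx': 281.0869822732446, 'cy': 205.93435554285173, 'rvec': array([ 2.18949605, -0.76193716,  0.34621117]), 'tvec': array([-0.19610103,  0.51173957,  0.65715257])}
side {'fx': 436.8975885835935, 'fy': 436.8975885835935, 'cx': 278.1998455051092, 'cy': 201.75876940349133, 'rvec': array([ 2.09668943e+00, -6.51013787e-02,  1.98244838e-03]), 'tvec': array([-0.51928526,  0.32683657,  0.79209666])}
wrist {'fx': 298.45861697180527, 'fy': 298.45861697180527, 'cx': 276.47812386076663, 'cy': 210.20983705725732, 'rvec': array([-2.33326069, -1.72388697, -0.24435508]), 'tvec': array([-0.54862694, -0.02922119,  0.39389545])}
```

View pics/scene0.png

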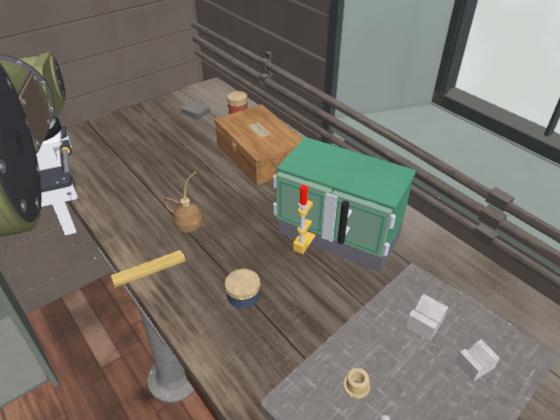

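View pics/side0.png

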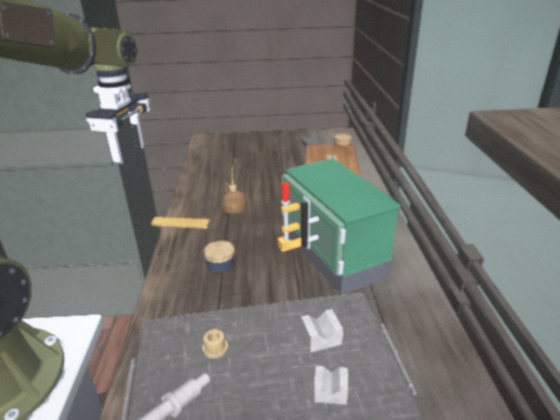

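View pics/wrist0.png

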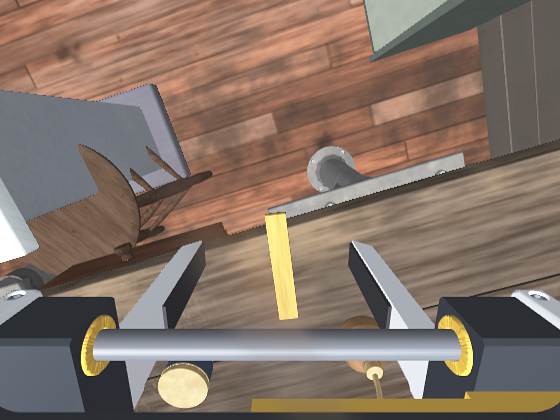

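The scene view shows the cabinet with the red knob near (304,195) and the black bar near (343,222). The oil can is at (188,215) and the blue tin at (243,288). The side view has the knob near (286,192). I'll enlarge these.

```bash
cat > h.py <<'E'
import numpy as np, cv2
def cam(c):
    R=cv2.Rodrigues(c["rvec"])[0]; K=np.array([[c["fx"],0,c["cx"]],[0,c["fy"],c["cy"]],[0,0,1]])
    return K,R,np.array(c["tvec"])
def tri(c1,p1,c2,p2):
    P=[k@np.c_[R,t] for k,R,t in (cam(c1),cam(c2))]
    X=cv2.triangulatePoints(P[0],P[1],np.array(p1,float).reshape(2,1),np.array(p2,float).reshape(2,1)).ravel()
    return X[:3]/X[3]
def proj(c,X):
    K,R,t=cam(c); return cv2.projectPoints(np.atleast_2d(X).astype(float),c["rvec"],c["tvec"],K,None)[0].reshape(-1,2)
def onz(c,p,z):
    K,R,t=cam(c); C=-R.T@t; d=R.T@np.linalg.solve(K,[p[0],p[1],1.]); return C+d*(z-C[2])/d[2]
def crop(c,x,y,w,h,s,f):
    cv2.imwrite(f,cv2.resize(c["img"][y:y+h,x:x+w,::-1],None,fx=s,fy=s,interpolation=cv2.INTER_CUBIC))
E
python3 - <<'E'
from h import *
from station import viewer
import pickle
c={n:viewer.camera(n) for n in("scene","side")}
pickle.dump(c,open("c0.pkl","wb"))
for n in c:
    K,R,t=cam(c[n]); print(n,-R.T@t)
crop(c["scene"],265,140,160,120,5,"pics/s1.png")
crop(c["side"],265,150,140,140,4,"pics/d1.png")
crop(c["scene"],150,160,140,150,4,"pics/s2.png")
crop(c["side"],190,150,80,130,4,"pics/d2.png")
E
```

```text
scene [ 0.05658514 -0.24200968  0.81878687]
side [ 0.51112974 -0.54505022  0.66750513]
```

View pics/s1.png

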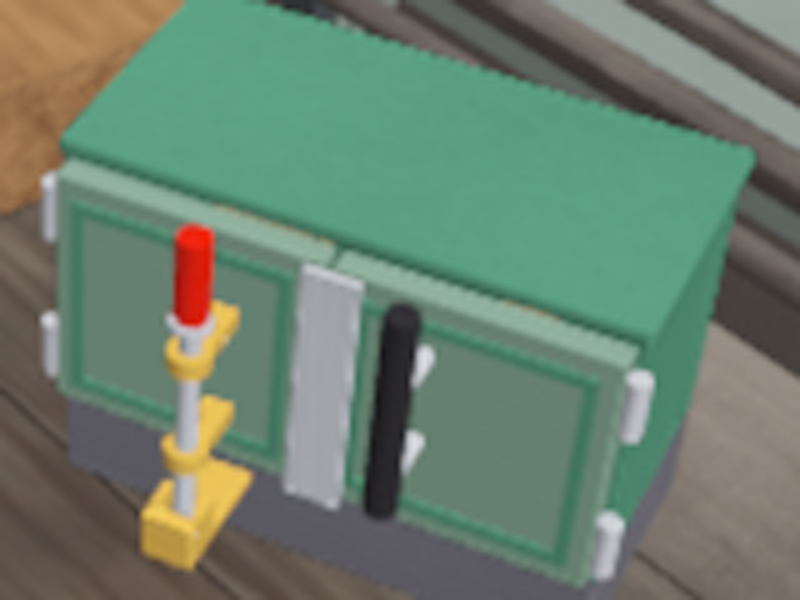

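View pics/d1.png

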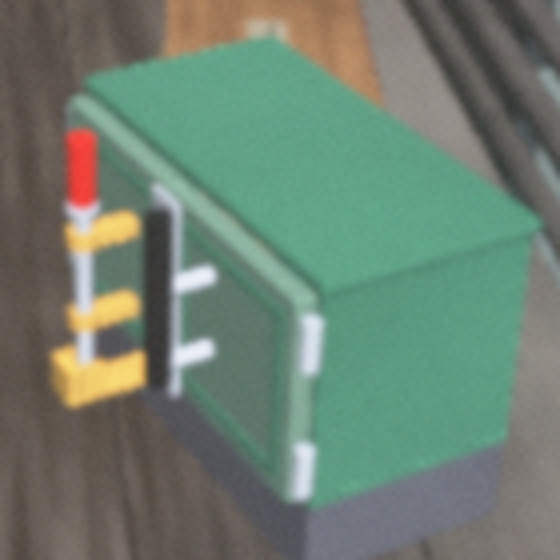

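View pics/s2.png

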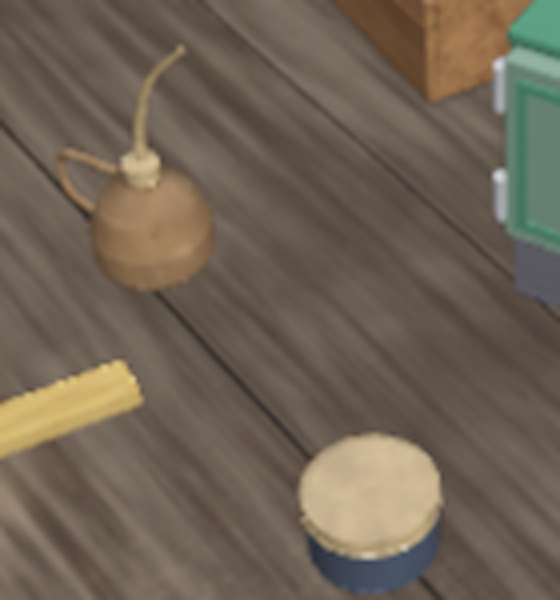

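View pics/d2.png

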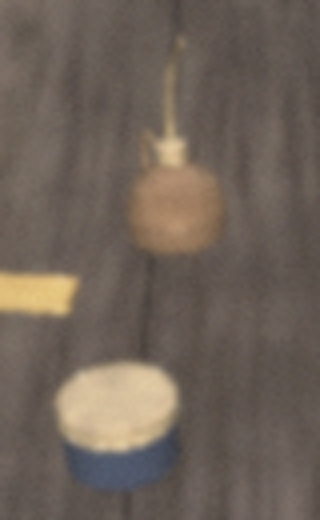

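In the scene crop, the knob runs from (195,232) to (192,318), the bar from (403,310) to (380,512), and the roof corners are at (62,150), (648,337), (752,155) and (185,0). In the side crop, the knob runs from (82,133) to (82,205), the bar from (158,210) to (157,388), and the roof corners are at (88,80), (320,293), (540,232) and (270,38). I'll triangulate these and fit the cabinet pose.

Run:
```python
from h import *
import pickle
from scipy.optimize import least_squares
c=pickle.load(open("c0.pkl","rb"))
S=lambda p,o,s:(o[0]+(p[0]+.5)/s-.5,o[1]+(p[1]+.5)/s-.5)
pts={ # name: scene, side, cabinet coords
'knob_t':((195,232),(82,133),(-111,45,211)),'knob_b':((192,318),(82,205),(-111,45,167)),
'bar_t':((403,310),(158,210),(-111,-45,207)),'bar_b':((380,512),(157,388),(-111,-45,100)),
'FL':((62,150),(88,80),None),'FR':((648,337),(320,293),None),'BR':((752,155),(540,232),None),'BL':((185,0),(270,38),None)}
for k,(a,b,m) in pts.items():
    a=S(a,(265,140),5);b=S(b,(265,150),4)
    X=tri(c['scene'],a,c['side'],b); e=[proj(c['scene'],X)[0]-a,proj(c['side'],X)[0]-b]
    print(k,np.round(X*1000,1),np.round(e,1).tolist())
def M(p,X): 
    x,y,th=p; X=np.array(X,float)/1000
    return np.c_[x+np.cos(th)*X[:,0]-np.sin(th)*X[:,1], y+np.sin(th)*X[:,0]+np.cos(th)*X[:,1], X[:,2]]
mod={'FL':(-65,130,200),'FR':(-65,-130,200),'BR':(65,-130,200),'BL':(65,130,200)}
def res(p):
    r=[]
    for k,(a,b,m) in pts.items():
        m=m or mod[k]; X=M(p,[m])
        r+=list(proj(c['scene'],X)[0]-S(a,(265,140),5)); r+=list(proj(c['side'],X)[0]-S(b,(265,150),4))
    return np.array(r)
s=least_squares(res,[.6,.1,0],loss='soft_l1'); print(s.x,np.degrees(s.x[2])); print(np.round(res(s.x).reshape(-1,4),1))
# bystanders
print('tin top', tri(c['scene'],S((371,487),(150,160),4),c['side'],S((118,400),(190,150),4)))
print('can cap', tri(c['scene'],S((140,160),(150,160),4),c['side'],S((171,145),(190,150),4)))
print('spout', tri(c['scene'],S((181,48),(150,160),4),c['side'],S((181,40),(190,150),4)))
```

```text
knob_t [555.6 313.5 215. ] [[0.0, -0.2], [-0.1, 0.2]]
knob_b [555.  312.6 169.9] [[-0.0, 0.1], [0.0, -0.1]]
bar_t [589.7 230.3 212.1] [[0.0, -0.2], [-0.1, 0.2]]
bar_b [590.1 230.2 100.1] [[-0.0, 0.2], [0.1, -0.2]]
FL [563.4 408.6 198.3] [[0.2, -1.2], [-0.6, 1.2]]
FR [664.4 169.9 197.6] [[-0.1, 0.5], [0.3, -0.5]]
BR [789.2 222.2 195.3] [[-0.1, 0.7], [0.4, -0.8]]
BL [684.3 470.  192.5] [[0.2, -1.1], [-0.6, 1.1]]
[0.67508886 0.31530933 0.39602568] 22.690599996142083
[[-0.3  1.3 -0.2  1.7]
 [-0.4  0.7  0.1  0.7]
 [-0.3  1.6  0.   2.1]
 [-0.3  0.1  0.  -0.4]
 [ 0.3 -2.5 -0.1  0.2]
 [ 0.3 -0.8  0.8 -1.7]
 [-0.3  0.  -1.  -2.2]
 [ 3.2 -2.1  0.4  0. ]]
tin top [0.39421008 0.30975182 0.04515315]
can cap [0.41668976 0.57665524 0.07504693]
spout [0.43288489 0.53397087 0.17651673]
```

The fit is consistent. The cabinet is at (0.675, 0.315) with yaw 22.7°. The knob measures (555,313) with z running 170–215, against 167–211 in the text. The bar is at (590,230), and the tin top is at z=45 as expected. Next I'll work out the tool axes and the first move.

```bash
cat >> h.py <<'E'
from scipy.spatial.transform import Rotation as Ro
def toolR(o): return Ro.from_euler('xyz',o["eef_rot"])
TH=0.396; O=np.array([.675,.3155])
def cab(x,y): return O+np.array([np.cos(TH)*x-np.sin(TH)*y,np.sin(TH)*x+np.cos(TH)*y])/1000
def go(o,X,yawy):
    """rows total: tool-frame shift (mm) and rotvec to put TCP at X, tool x down, tool y at world angle yawy"""
    R=toolR(o); y=np.array([np.cos(yawy),np.sin(yawy),0]); x=np.array([0,0,-1.]); 
    T=Ro.from_matrix(np.c_[x,y,np.cross(x,y)])
    print('shift',np.round(R.inv().apply(np.array(X)-o["ee_pos"])*1000,1),'rot',np.round((R.inv()*T).as_rotvec(),4))
E
python3 - <<'E'
from h import *
from station import ctrl
o=ctrl.get_obs(); R=toolR(o).as_matrix(); print(np.round(R,4))
print('tool y world angle',np.degrees(np.arctan2(R[1,1],R[0,1])))
print('knob',cab(-111,45),'bar',cab(-111,-45),'hinges',cab(-72,128.5),cab(-72,-128.5))
for s in (TH+np.pi/2,TH-np.pi/2):
    go(o,[*cab(-111,45),.24],s)
E
```

```text
[[-2.000e-04  2.924e-01  9.563e-01]
 [-5.000e-04  9.563e-01 -2.924e-01]
 [-1.000e+00 -5.000e-04 -0.000e+00]]
tool y world angle 72.99614569542645
knob [0.55523225 0.31420137] bar [0.58994804 0.23116635] hinges [0.55900555 0.40628292] [0.65813842 0.16917182]
shift [-34.8 -87.1 439.1] rot [-6.928e-01 -2.000e-04  5.000e-04]
shift [-34.8 -87.1 439.1] rot [2.4488e+00 6.0000e-04 2.0000e-04]
```

Emit:
{"method": "play_rows", "body": {
  "deltas": [
    [[-15, -5, 15, 0, 0, 0, 94], [-15, -5, 30, 0, 0, 0, 94], [-15, -10, 40, 0, 0, 0, 94], [-5, -10, 40, 0, 0, 0, 80], [0, -10, 40, 0, 0, 0, 70], [0, -10, 40, 0, 0, 0, 60], [0, -10, 40, 0, 0, 0, 50], [0, -10, 40, 0, 0, 0, 50], [0, -10, 40, 0, 0, 0, 50], [0, -5, 30, 0, 0, 0, 50]]
  ]
}}

```text
time_s: 1.25
ee_pos: [0.4777, 0.3382, 0.2567]
eef_rot: [0.557, 1.57, 0.258]
force: [-0.3, 1.0, -1.4]
grip_width: 0.0502
```

Run:
```python
from h import *
from station import ctrl
o=ctrl.get_obs(); print(o['ee_pos'],o['grip_width'],o['force'],o['qpos'])
go(o,[*cab(-111,45),.25],TH+np.pi/2)
```

```text
[0.47774057 0.33820847 0.2567287 ] 0.05024197767152543 [-0.32661479  1.04748336 -1.37449856] [ 5.53598654e-01  3.46966443e-01  1.34060074e+00 -2.97536441e-04
  1.45305447e+00 -7.18719314e-01]
shift [ 6.8 -0.2 81.1] rot [-6.944e-01  1.000e-03 -2.000e-04]
```

Emit:
{"method": "play_rows", "body": {
  "deltas": [
    [[0, 0, 0, -0.1, 0, 0, 50], [0, 0, 0, -0.1, 0, 0, 50], [0, 0, 0, -0.1, 0, 0, 50], [0, 0, 0, -0.1, 0, 0, 50], [0, 0, 0, -0.1, 0, 0, 50], [0, 0, 0, -0.1, 0, 0, 50], [0, 0, 0, -0.094, 0, 0, 50], [0, 0, 0, 0, 0, 0, 50]]
  ]
}}

```text
time_s: 2.05
ee_pos: [0.4759, 0.34, 0.2566]
eef_rot: [0.03, 1.57, 0.428]
force: [0.0, -0.3, 0.1]
grip_width: 0.05
```

Run:
```python
from h import *
from station import ctrl,viewer
o=ctrl.get_obs(); print(o['ee_pos'],o['grip_width'],o['force'],o['qpos'])
go(o,[*cab(-111,45),.25],TH+np.pi/2)
c=viewer.camera('wrist'); cv2.imwrite('pics/w1.png',c['img'][:,:,::-1])
for p in [(-111,45,211),(-111,-45,207)]: print(proj(c,[[*cab(*p[:2]),p[2]/1000]]))
```

```text
[0.47593518 0.33998102 0.2565603 ] 0.04999134538182476 [ 0.00677254 -0.25177968  0.05437775] [ 5.57724111e-01  3.46064354e-01  1.34218139e+00 -1.14974313e-04
  1.45246837e+00 -1.41132021e+00]
shift [  6.6 -54.5  63.1] rot [ 0.0023  0.0009 -0.    ]
[[214.36224729 298.48479079]]
[[112.43748208 295.8063161 ]]
```

View pics/w1.png

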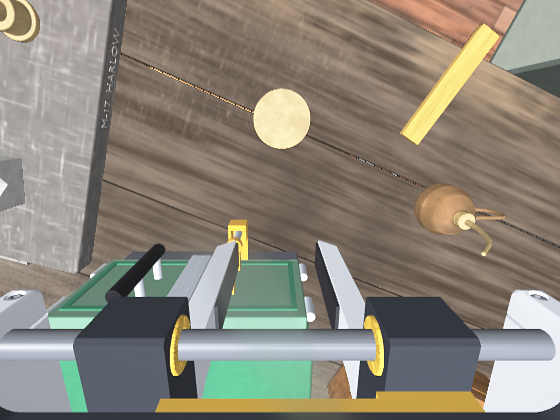

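The wrist view shows the doors at the lower left. The bar top is near (118,293), about 6 px from the prediction, and the knob is hidden behind the left finger. I'll move over the knob.

Emit:
{"method": "play_rows", "body": {
  "deltas": [
    [[0, -20, 20, 0, 0, 0, 50], [0, -20, 25, 0, 0, 0, 50], [0, -14.5, 18, 0.002, 0, 0, 50], [0, 0, 0, 0, 0, 0, 50], [0, 0, 0, 0, 0, 0, 50]]
  ]
}}

```text
time_s: 2.6
ee_pos: [0.5546, 0.3145, 0.2555]
eef_rot: [2.862, 1.57, -3.028]
force: [-0.5, -0.8, 0.3]
grip_width: 0.0504
```

Run:
```python
from h import *
from station import ctrl,viewer
o=ctrl.get_obs(); print(o['ee_pos'],o['grip_width'],o['force'],o['qpos'])
go(o,[*cab(-111,45),.176],TH+np.pi/2)
c=viewer.camera('wrist'); cv2.imwrite('pics/w2.png',c['img'][:,:,::-1])
c=viewer.camera('scene'); crop(c,240,100,180,150,4,'pics/s3.png')
c=viewer.camera('side'); crop(c,240,90,180,150,4,'pics/d3.png')
```

```text
[0.55462482 0.31454527 0.25547648] 0.050417832813129344 [-0.50067041 -0.78211636  0.32674009] [ 4.58410056e-01  4.72921268e-01  1.16929496e+00  1.35471650e-04
  1.49975214e+00 -1.50504565e+00]
shift [79.5 -0.6  0.5] rot [-0.0034 -0.0004 -0.0001]
```

View pics/w2.png

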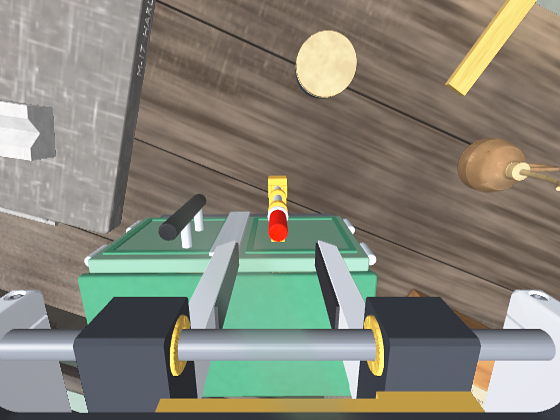

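View pics/s3.png

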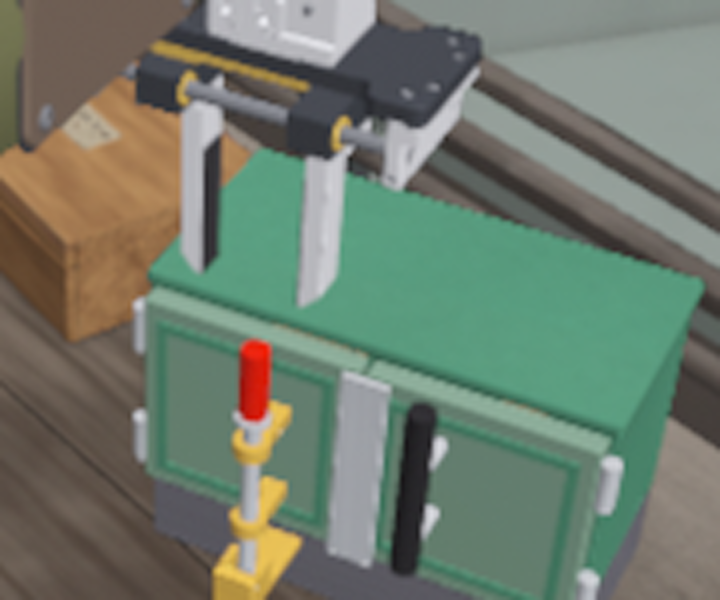

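View pics/d3.png

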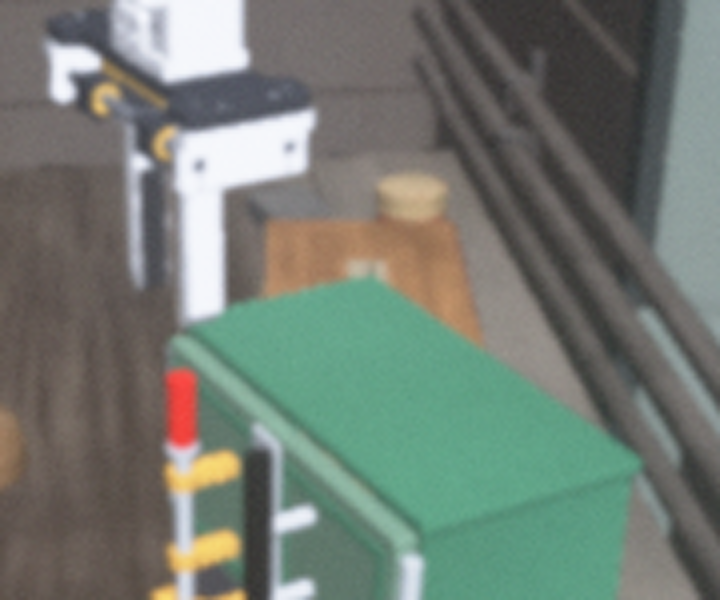

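The knob sits centred between the fingers in the wrist view, at column 278 with the finger tips near 238 and 318. I'll descend and grip.

Emit:
{"method": "play_rows", "body": {
  "deltas": [
    [[15, 0, 0, 0, 0, 0, 50], [20, 0, 0, 0, 0, 0, 50], [20, 0, 0, 0, 0, 0, 50], [15, -0.5, 0.5, 0, 0, 0, 50], [9, 0, 0, -0.003, 0, 0, 50], [0, 0, 0, 0, 0, 0, 50]]
  ],
  "grip_force": 25
}}

```text
time_s: 3.35
ee_pos: [0.5548, 0.3147, 0.1756]
eef_rot: [-3.087, 1.569, -2.688]
force: [-0.3, -0.4, -0.1]
grip_width: 0.0499
```

Run:
```python
from h import *
from station import ctrl,viewer
o=ctrl.get_obs(); print(o['ee_pos'],o['grip_width'],o['force'])
go(o,[*cab(-111,45),.176],TH+np.pi/2)
c=viewer.camera('wrist'); cv2.imwrite('pics/w3.png',c['img'][:,:,::-1])
c=viewer.camera('side'); crop(c,240,110,150,150,4,'pics/d4.png')
```

```text
[0.55484058 0.31469145 0.17562168] 0.04988806420426466 [-0.29606648 -0.4475958  -0.11746466]
shift [-0.4 -0.6  0.2] rot [ 0.0025 -0.0015  0.0001]
```

View pics/w3.png

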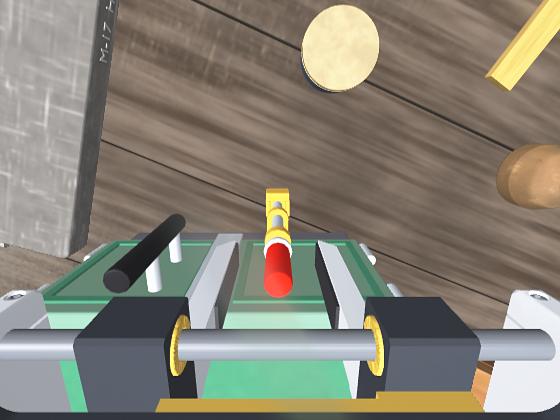

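View pics/d4.png

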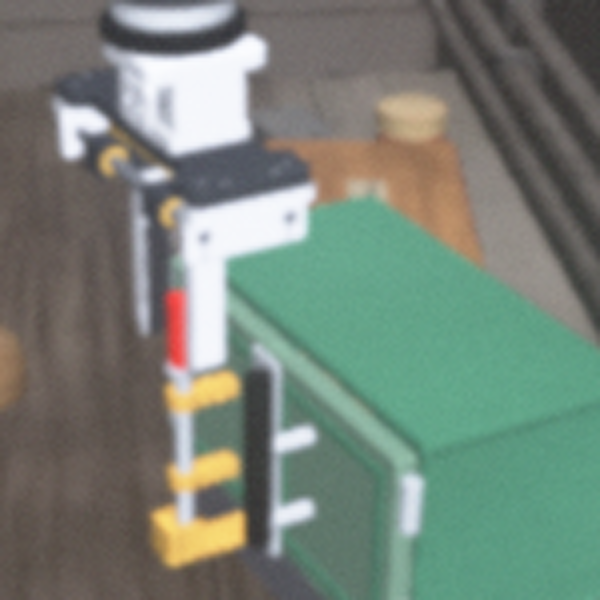

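Run:
```python
from h import *
from station import ctrl,viewer
o=ctrl.get_obs(); R=toolR(o)
c=viewer.camera('wrist'); crop(c,200,180,160,130,5,'pics/w4.png')
for z in (.211,.167): print('wrist knob predicted', proj(c,[[*cab(-111,45),z]]), 'if on tool axis', proj(c,[[*o['ee_pos'][:2],z]]))
print('5mm along tool z', proj(c,[np.r_[o['ee_pos'][:2],.211]+R.apply([0,0,.005])]))
```

```text
wrist knob predicted [[276.97254276 278.38641109]] if on tool axis [[277.93724065 279.18099261]]
wrist knob predicted [[276.92056582 246.39634884]] if on tool axis [[277.68716498 247.04892374]]
5mm along tool z [[277.94049831 287.2882668 ]]
```

View pics/w4.png

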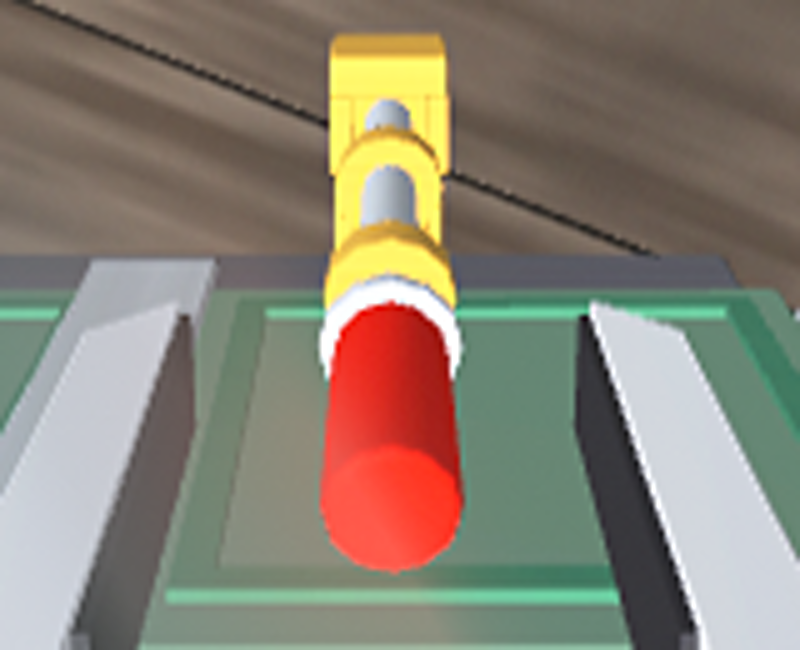

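The knob top is at (278,282), against (278,279) predicted for the tool axis, so it is within about 2 mm. I'll close and lift 25 mm.

Emit:
{"method": "play_rows", "body": {
  "deltas": [
    [[0, 0, 0, 0, 0, 0, 20], [0, 0, 0, 0, 0, 0, 8], [0, 0, 0, 0, 0, 0, 8], [0, 0, 0, 0, 0, 0, 8], [0, 0, 0, 0, 0, 0, 8]]
  ],
  "grip_force": 25
}}

```text
time_s: 4.0
ee_pos: [0.5551, 0.3153, 0.1765]
eef_rot: [1.41, 1.57, 1.809]
force: [-2.6, 5.2, 0.7]
grip_width: 0.0159
```

Emit:
{"method": "play_rows", "body": {
  "deltas": [
    [[-5, 0, 0, 0, 0, 0, 8], [-5, 0, 0, 0, 0, 0, 8], [-5, 0, 0, 0, 0, 0, 8], [-5, 0, 0, 0, 0, 0, 8], [-5, 0, 0, 0, 0, 0, 8], [0, 0, 0, 0, 0, 0, 8]]
  ]
}}

```text
time_s: 4.6
ee_pos: [0.5551, 0.3153, 0.2022]
eef_rot: [0.974, 1.57, 1.372]
force: [-2.8, 4.4, 2.0]
grip_width: 0.0155
```

Run:
```python
from h import *
from station import ctrl,viewer
o=ctrl.get_obs(); R=toolR(o); print(o['ee_pos'],o['force'],o['grip_width'])
c=viewer.camera('scene'); crop(c,240,100,180,150,4,'pics/s5.png')
# arc plan in tool frame for the left door
H=cab(-72,128.5); k=np.array(o['ee_pos'][:2]); r=k-H; print('radius',np.linalg.norm(r)*1000)
for d in (.07,.1):
    rot=Ro.from_rotvec([0,0,-d]); new=rot.apply([*r,0])[:2]+H
    print(d,'step shift',R.inv().apply([*(new-k),0])*1000)
```

```text
[0.55511392 0.31529972 0.20224591] [-2.78492638  4.37101083  2.00427323] 0.015503008252064842
radius 91.06639193794207
0.07 step shift [-9.07147625e-04  2.92251695e+00 -5.66378260e+00]
0.1 step shift [-1.13547070e-03  4.29500379e+00 -8.02587893e+00]
```

View pics/s5.png

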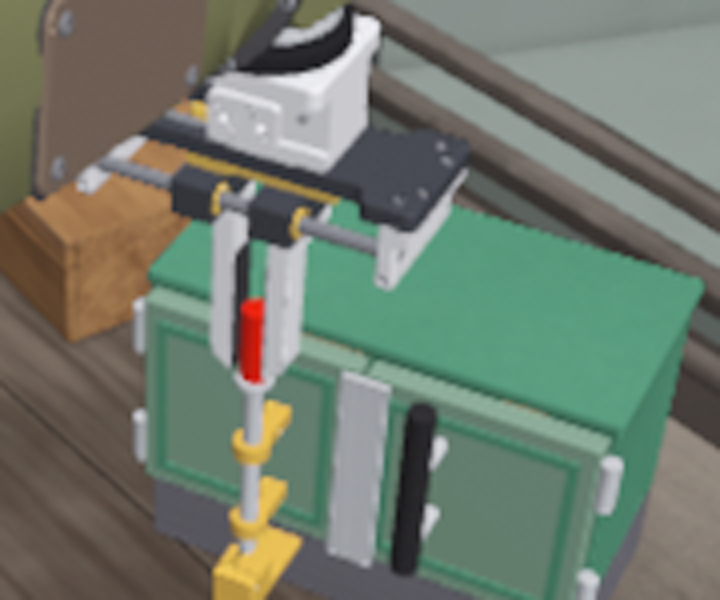

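The bolt is lifted 25.7 mm and gripped (width 15.5 mm). Now I'll swing the left door along its arc, turning the tool with it.

Emit:
{"method": "play_rows", "body": {
  "deltas": [
    [[0, 1.2, -2.5, 0.03, 0, 0, 8], [0, 2.1, -4.1, 0.05, 0, 0, 8], [0, 2.9, -5.7, 0.07, 0, 0, 8], [0, 2.9, -5.7, 0.07, 0, 0, 8], [0, 2.9, -5.7, 0.07, 0, 0, 8], [0, 0, 0, 0, 0, 0, 8]]
  ]
}}

```text
time_s: 5.25
ee_pos: [0.5289, 0.3204, 0.202]
eef_rot: [0.895, 1.569, 1.002]
force: [1.2, 5.6, -0.3]
grip_width: 0.0155
```

```bash
cat > chk.py <<'E'
from h import *
from station import ctrl,viewer
import sys
o=ctrl.get_obs(); R=toolR(o); print(o['time_s'],o['ee_pos'],'F',o['force'],'M',o['moment'],o['grip_width'],o['qpos'])
y=R.apply([0,1,0]); print('tool y ang',np.arctan2(y[1],y[0]),'rel cab y',np.arctan2(y[1],y[0])-TH-np.pi/2)
for H,b in ((cab(-72,128.5),-1),(cab(-72,-128.5),1)):
    r=o['ee_pos'][:2]-H; r=Ro.from_euler('z',-TH).apply([*r,0])[:2]*1000
    print('radius',np.linalg.norm(r), 'angle', b*((np.arctan2(r[1],r[0])-np.arctan2(b*83.5,-39)+np.pi)%(2*np.pi)-np.pi))
c=viewer.camera('scene'); crop(c,120,90,320,230,2.5,'pics/'+sys.argv[1])
E
python3 chk.py s6.png
```

```text
5.25 [0.52888041 0.32044516 0.20201689] F [ 1.24961147  5.64745793 -0.29532978] M [ 1.07796872 -0.14659673  0.10098559] 0.01554975664607352 [ 4.85147152e-01  4.55428905e-01  1.31657939e+00  8.69516686e-04
  1.36808431e+00 -1.19232792e+00]
tool y ang 1.6773013752600532 rel cab y -0.2894949515348433
radius 90.97057630275211 angle 0.29656996601763286
radius 198.975520209067 angle -0.12587349460356645
```

View pics/s6.png

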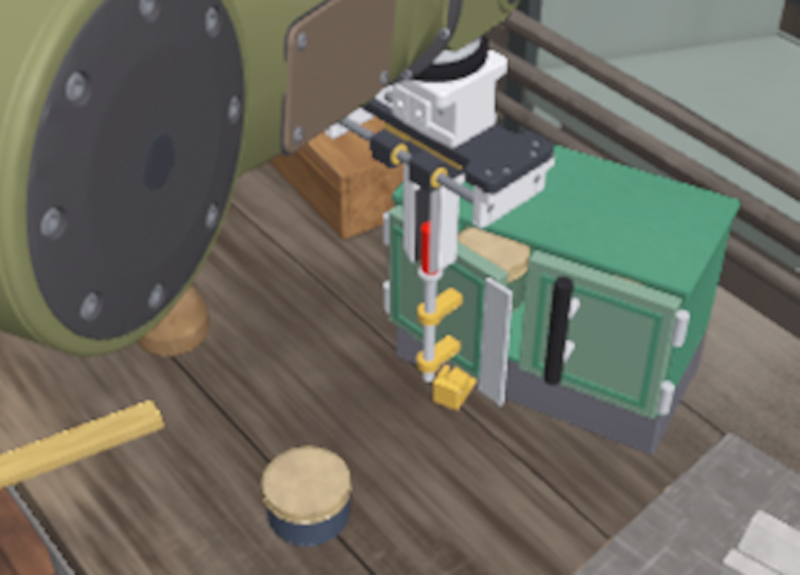

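The left door is following the arc (0.30 rad) and the right one is still shut. I'll continue.

Emit:
{"method": "play_rows", "body": {
  "deltas": [
    [[0, 2.1, -4.1, 0.05, 0, 0, 8], [0, 2.9, -5.7, 0.07, 0, 0, 8], [0, 2.9, -5.7, 0.07, 0, 0, 8], [0, 2.9, -5.7, 0.07, 0, 0, 8], [0, 2.9, -5.7, 0.07, 0, 0, 8], [0, 2.9, -5.7, 0.07, 0, 0, 8], [0, 2.9, -5.7, 0.07, 0, 0, 8], [0, 2.9, -5.7, 0.07, 0, 0, 8], [0, 2.9, -5.7, 0.07, 0, 0, 8], [0, 0, 0, 0, 0, 0, 8]]
  ]
}}

```text
time_s: 6.3
ee_pos: [0.485, 0.353, 0.202]
eef_rot: [1.226, 1.569, 0.722]
force: [3.8, 4.4, -1.2]
grip_width: 0.0155
```

```bash
python3 chk.py s7.png
```

```text
6.3 [0.48501881 0.35299764 0.20197158] F [ 3.79145224  4.40729126 -1.23954351] M [ 0.83909044 -0.43279598  0.16636536] 0.015505831740733847 [ 5.67950303e-01  4.13047181e-01  1.37669183e+00  3.20761708e-04
  1.34984281e+00 -4.99455757e-01]
tool y ang 1.067336735172519 rel cab y -0.8994595916223777
radius 91.17762832009548 angle 0.9056863874000629
radius 252.5120422204486 angle -0.07754173365166794
```

View pics/s7.png

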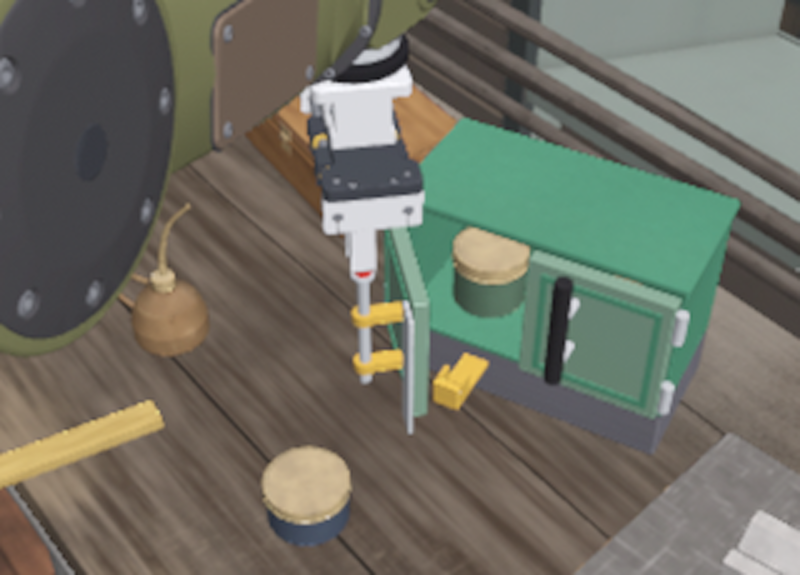

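The door is at about 0.9 rad with the can and tin clear. I'll go on to about 1.5 rad.

Emit:
{"method": "play_rows", "body": {
  "deltas": [
    [[0, 2.1, -4.1, 0.05, 0, 0, 8], [0, 2.9, -5.7, 0.07, 0, 0, 8], [0, 2.9, -5.7, 0.07, 0, 0, 8], [0, 2.9, -5.7, 0.07, 0, 0, 8], [0, 2.9, -5.7, 0.07, 0, 0, 8], [0, 2.9, -5.7, 0.07, 0, 0, 8], [0, 2.9, -5.7, 0.07, 0, 0, 8], [0, 2.9, -5.7, 0.07, 0, 0, 8], [0, 2.1, -4.1, 0.05, 0, 0, 8], [0, 0, 0, 0, 0, 0, 8]]
  ]
}}

```text
time_s: 7.35
ee_pos: [0.4673, 0.4029, 0.2018]
eef_rot: [2.147, 1.57, 1.056]
force: [-1.0, 2.4, 0.7]
grip_width: 0.0155
```

Emit:
{"method": "play_rows", "body": {
  "deltas": [
    [[0, 0, 0, 0, 0, 0, 8], [0, 0, 0, 0, 0, 0, 8], [0, 0, 0, 0, 0, 0, 14], [0, 0, 0, 0, 0, 0, 18], [0, 0, 0, 0, 0, 0, 24], [0, 0, 0, 0, 0, 0, 30], [0, 0, 0, 0, 0, 0, 36], [0, 0, 0, 0, 0, 0, 36]]
  ]
}}

```text
time_s: 8.15
ee_pos: [0.4675, 0.4022, 0.2014]
eef_rot: [-0.726, 1.571, -1.818]
force: [-0.3, -0.2, 0.3]
grip_width: 0.0356
```

```bash
python3 chk.py s8.png
```

```text
8.15 [0.46748899 0.4021611  0.20139334] F [-0.28320417 -0.18034562  0.3140919 ] M [-0.04389586  0.03337514 -0.01896384] 0.03562526142161237 [ 6.51076420e-01  4.52968259e-01  1.32155347e+00 -1.00554217e-04
  1.36719462e+00  1.72218929e-01]
tool y ang 0.47887782270608015 rel cab y -1.4879185040888165
radius 91.60933428841152 angle 1.484832771316123
radius 301.05017786701626 angle -0.14716929024814585
```

View pics/s8.png

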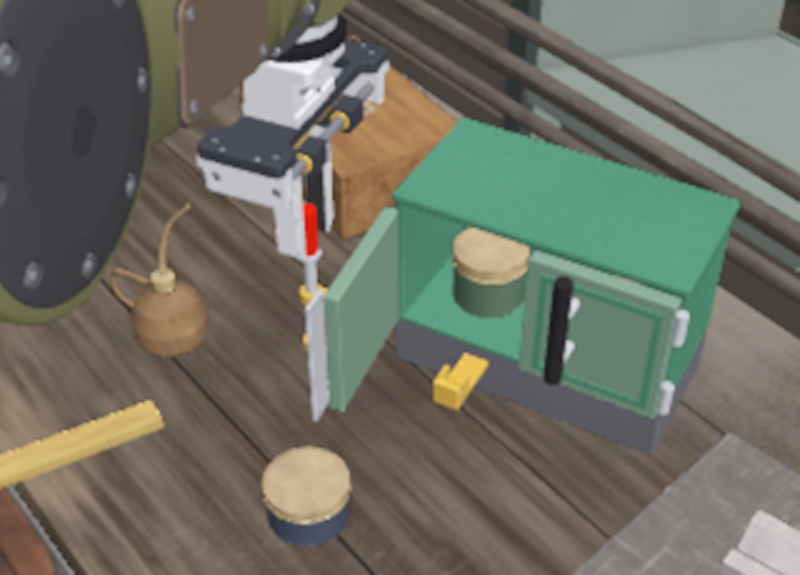

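The left door stands open at about 1.48 rad, released with no force on the tool. I'll rise clear and turn for the bar.

Emit:
{"method": "play_rows", "body": {
  "deltas": [
    [[-10, 0, 0, 0, 0, 0, 36], [-20, 0, 0, 0, 0, 0, 36], [-20, 0, 0, 0, 0, 0, 36], [-15, 0, 0, 0, 0, 0, 36], [0, 0, 0, 0.1, 0, 0, 50], [0, 0, 0, 0.12, 0, 0, 50], [0, 0, 0, 0.12, 0, 0, 50], [0, 0, 0, 0.12, 0, 0, 50], [0, 0, 0, 0.12, 0, 0, 50], [0, 0, 0, 0.12, 0, 0, 50]]
  ]
}}

```text
time_s: 9.2
ee_pos: [0.4675, 0.4023, 0.2673]
eef_rot: [2.329, 1.57, 0.532]
force: [0.3, -0.6, -0.6]
grip_width: 0.0499
```

Emit:
{"method": "play_rows", "body": {
  "deltas": [
    [[0, 0, 0, 0.12, 0, 0, 50], [0, 0, 0, 0.12, 0, 0, 50], [0, 0, 0, 0.12, 0, 0, 50], [0, 0, 0, 0.12, 0, 0, 50], [0, 0, 0, 0.12, 0, 0, 50], [0, 0, 0, 0.12, 0, 0, 50], [0, 0, 0, 0.12, 0, 0, 50], [0, 0, 0, 0.12, 0, 0, 50], [0, 0, 0, 0, 0, 0, 50]]
  ]
}}

```text
time_s: 10.1
ee_pos: [0.4675, 0.4023, 0.2672]
eef_rot: [-2.927, 1.57, 0.603]
force: [0.0, -0.1, 0.3]
grip_width: 0.05
```

```bash
python3 chk.py s9.png
python3 - <<'E'
from h import *
from station import ctrl
o=ctrl.get_obs(); go(o,[*cab(-111,-45),.262],TH-np.pi/2)
E
```

```text
10.1 [0.46748085 0.40229085 0.26719187] F [ 0.0304027 -0.0563694  0.2894022] M [-0.03232905  0.09888738 -0.00288669] 0.050046945379433806 [ 6.51222421e-01  4.16982012e-01  1.22184530e+00 -3.10841742e-05
  1.50212489e+00  1.83414516e+00]
tool y ang -1.1829205685953137 rel cab y -3.14971689539021
radius 91.61172434719826 angle 1.4862516747059171
radius 301.1557637029318 angle -0.14742121069917635
shift [  5.1 204.9 -47.7] rot [-0.0037 -0.0006  0.0001]
```

View pics/s9.png

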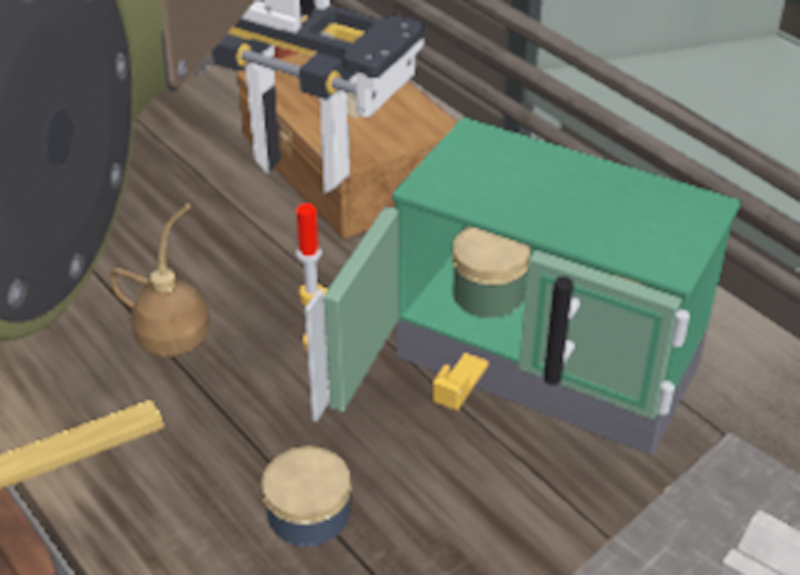

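The gripper is clear and the left door has stayed put. Moving over the bar.

Emit:
{"method": "play_rows", "body": {
  "deltas": [
    [[0, 15, -4, 0, 0, 0, 50], [0, 30, -7, 0, 0, 0, 50], [0, 35, -8, 0, 0, 0, 50], [0, 35, -8, 0, 0, 0, 50], [0, 35, -8, 0, 0, 0, 50], [0, 30, -7, 0, 0, 0, 50], [0, 25, -5.7, -0.004, 0, 0, 50], [0, 0, 0, 0, 0, 0, 50], [0, 0, 0, 0, 0, 0, 50]]
  ]
}}

```text
time_s: 11.05
ee_pos: [0.5897, 0.23, 0.2664]
eef_rot: [-0.348, 1.571, -3.095]
force: [-0.9, 0.0, -0.4]
grip_width: 0.0502
```

Run:
```python
from h import *
from station import ctrl,viewer
o=ctrl.get_obs(); R=toolR(o); print(o['ee_pos'],o['force'],o['qpos']); go(o,[*cab(-111,-45),.17],TH-np.pi/2)
c=viewer.camera('wrist'); cv2.imwrite('pics/w5.png',c['img'][:,:,::-1])
for z in (.207,.1): print('pred',proj(c,[[*cab(-111,-45),z]]),'axis',proj(c,[[*o['ee_pos'][:2],z]]))
```

```text
[0.58966392 0.23000989 0.26643041] [-0.89474303  0.04901642 -0.38576003] [3.14035049e-01 4.57196789e-01 1.16708866e+00 5.44740082e-05
 1.51750571e+00 1.49068785e+00]
shift [96.4 -1.  -0.7] rot [-0.0019  0.0002  0.0001]
pred [[274.63059968 222.99148008]] axis [[275.76468218 223.77881178]]
pred [[275.09743792 193.8951148 ]] axis [[275.90391538 194.47155059]]
```

View pics/w5.png

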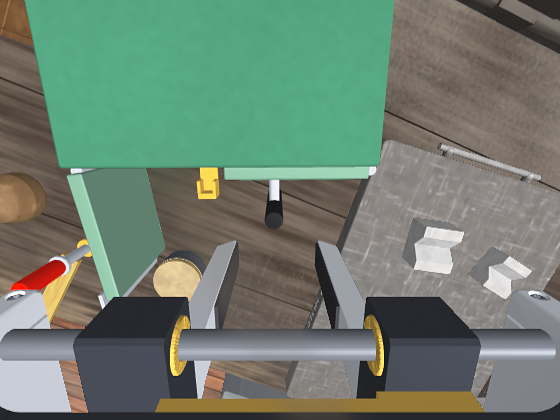

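The bar top is at (274,220), against (276,224) on the tool axis. That leaves about 1–2 mm to correct. I'll descend and grip.

Emit:
{"method": "play_rows", "body": {
  "deltas": [
    [[15, -1, -1, 0, 0, 0, 50], [20, 0, 0, 0, 0, 0, 50], [20, 0, 0, 0, 0, 0, 50], [20, 0, 0, -0.002, 0, 0, 50], [15, 0, 0, 0, 0, 0, 50], [6, 0, 0, 0, 0, 0, 50], [0, 0, 0, 0, 0, 0, 30], [0, 0, 0, 0, 0, 0, 8], [0, 0, 0, 0, 0, 0, 8], [0, 0, 0, 0, 0, 0, 8]]
  ]
}}

```text
time_s: 12.1
ee_pos: [0.5902, 0.2322, 0.1712]
eef_rot: [3.096, 1.57, 0.351]
force: [0.0, 0.3, 0.5]
grip_width: 0.0215
```

```bash
python3 chk.py s10.png
```

```text
12.1 [0.5902276  0.23216586 0.17118014] F [0.02636669 0.26710626 0.54624252] M [-0.03390027  0.10557457 -0.03354669] 0.02148544964476448 [3.17005883e-01 5.14675250e-01 1.30208410e+00 3.88646311e-05
 1.32371210e+00 1.49200832e+00]
tool y ang -1.1750119494656 rel cab y -3.1418082762604964
radius 176.89422292373 angle -0.21838561821507252
radius 92.62898864608 angle -0.01001445697575054
```

View pics/s10.png

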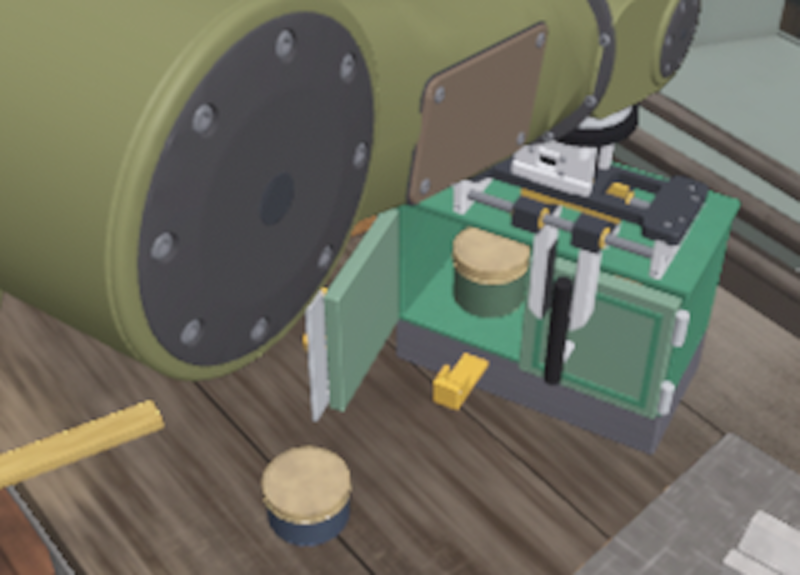

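Emit:
{"method": "play_rows", "body": {
  "deltas": [
    [[0, 0, 0, 0, 0, 0, 8], [0, 0, 0, 0, 0, 0, 8], [0, 1.2, 2.5, -0.03, 0, 0, 8], [0, 2.1, 4.1, -0.05, 0, 0, 8], [0, 2.9, 5.7, -0.07, 0, 0, 8], [0, 2.9, 5.7, -0.07, 0, 0, 8], [0, 2.9, 5.7, -0.07, 0, 0, 8], [0, 0, 0, 0, 0, 0, 8]]
  ]
}}

```text
time_s: 12.95
ee_pos: [0.5753, 0.2097, 0.1709]
eef_rot: [2.478, 1.57, 0.023]
force: [0.7, 0.9, 4.7]
grip_width: 0.0152
```

```bash
python3 chk.py s11.png
```

```text
12.95 [0.57529651 0.20965563 0.17094804] F [0.72124677 0.9461632  4.72460557] M [0.15727354 0.26915461 0.06829613] 0.015240970690149666 [ 2.89755483e-01  4.65907124e-01  1.37446793e+00 -2.17185476e-04
  1.30045237e+00  1.17411672e+00]
tool y ang -0.8843034641110841 rel cab y -2.8510997909059808
radius 197.3010083312325 angle -0.12361806760781757
radius 92.20477754719472 angle 0.2832846595508456
```

View pics/s11.png

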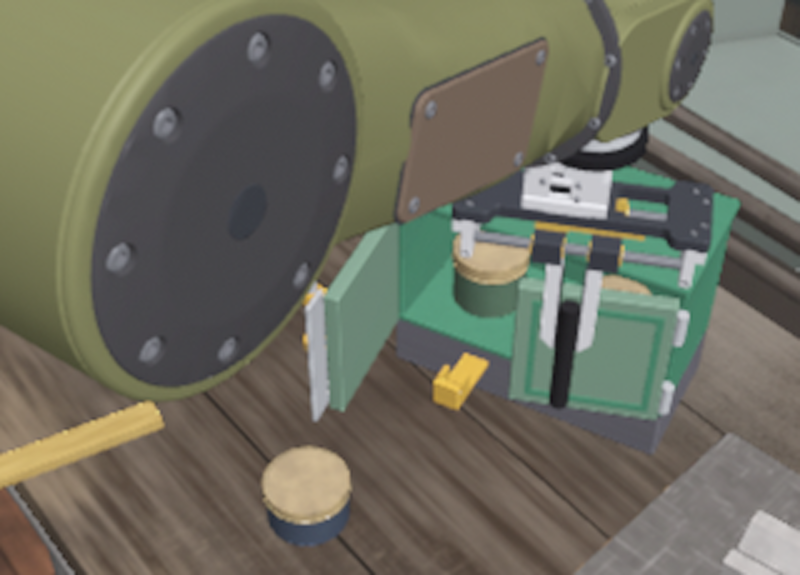

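The right door is at 0.28 rad with low forces, and the left has not moved. I'll continue.

Emit:
{"method": "play_rows", "body": {
  "deltas": [
    [[0, 2.1, 4.1, -0.05, 0, 0, 8], [0, 2.9, 5.7, -0.07, 0, 0, 8], [0, 2.9, 5.7, -0.07, 0, 0, 8], [0, 2.9, 5.7, -0.07, 0, 0, 8], [0, 2.9, 5.7, -0.07, 0, 0, 8], [0, 2.9, 5.7, -0.07, 0, 0, 8], [0, 2.9, 5.7, -0.07, 0, 0, 8], [0, 2.9, 5.7, -0.07, 0, 0, 8], [0, 2.9, 5.7, -0.07, 0, 0, 8], [0, 0, 0, 0, 0, 0, 8]]
  ]
}}

```text
time_s: 14.0
ee_pos: [0.5685, 0.1553, 0.1709]
eef_rot: [1.866, 1.568, 0.02]
force: [4.9, 0.8, 2.7]
grip_width: 0.0158
```

```bash
python3 chk.py s12.png
```

```text
14.0 [0.56853169 0.15527288 0.17094826] F [4.85193548 0.76530786 2.66697301] M [ 0.03821071 -0.71273477 -0.03183346] 0.015824226231057 [ 2.04692989e-01  4.14188359e-01  1.44850967e+00 -5.10359649e-04
  1.27628452e+00  4.80431202e-01]
tool y ang -0.2755916879701631 rel cab y -2.2423880147650594
radius 251.19074323260318 angle -0.07888793973681141
radius 90.67825585281483 angle 0.8917255788031708
```

View pics/s12.png

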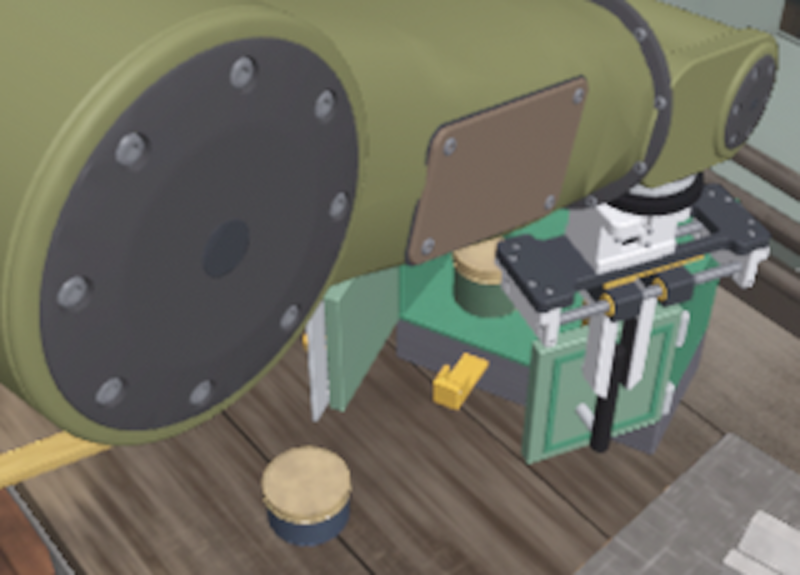

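Emit:
{"method": "play_rows", "body": {
  "deltas": [
    [[0, 2.1, 4.1, -0.05, 0, 0, 8], [0, 2.9, 5.7, -0.07, 0, 0, 8], [0, 2.9, 5.7, -0.07, 0, 0, 8], [0, 2.9, 5.7, -0.07, 0, 0, 8], [0, 2.9, 5.7, -0.07, 0, 0, 8], [0, 2.9, 5.7, -0.07, 0, 0, 8], [0, 2.9, 5.7, -0.07, 0, 0, 8], [0, 2.9, 5.7, -0.07, 0, 0, 8], [0, 2.1, 4.1, -0.05, 0, 0, 8], [0, 0, 0, 0, 0, 0, 8]]
  ]
}}

```text
time_s: 15.05
ee_pos: [0.5922, 0.1081, 0.1709]
eef_rot: [1.44, 1.568, 0.183]
force: [5.8, 2.7, 2.9]
grip_width: 0.0153
```

Emit:
{"method": "play_rows", "body": {
  "deltas": [
    [[0, 0, 0, 0, 0, 0, 8], [0, 0, 0, 0, 0, 0, 8], [0, 0, 0, 0, 0, 0, 14], [0, 0, 0, 0, 0, 0, 18], [0, 0, 0, 0, 0, 0, 24], [0, 0, 0, 0, 0, 0, 30], [0, 0, 0, 0, 0, 0, 36], [0, 0, 0, 0, 0, 0, 36]]
  ]
}}

```text
time_s: 15.85
ee_pos: [0.5908, 0.108, 0.1703]
eef_rot: [-1.625, 1.571, -2.881]
force: [-0.8, 0.0, 1.0]
grip_width: 0.0359
```

```bash
python3 chk.py s13.png
```

```text
15.85 [0.59080471 0.1079991  0.17033931] F [-0.75393485  0.0232705   1.02105523] M [-0.07571644  0.05013207 -0.00256041] 0.035913719126389215 [ 1.19843270e-01  4.41113555e-01  1.41169804e+00 -3.89934743e-05
  1.28904618e+00 -1.94901161e-01]
tool y ang 0.3147552786464114 rel cab y -1.6520410481484853
radius 299.9740352074245 angle -0.14716084599532886
radius 90.97213160845347 angle 1.4753331899580555
```

View pics/s13.png

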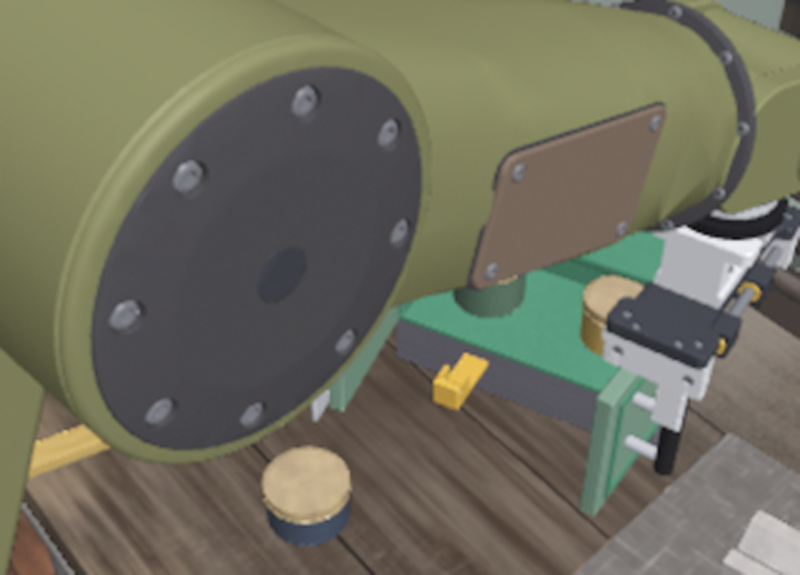

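The right door is open at about 1.48 rad and released. I'll lift straight up, clear of everything.

Emit:
{"method": "play_rows", "body": {
  "deltas": [
    [[-10, 0, 0, 0, 0, 0, 36], [-20, 0, 0, 0, 0, 0, 36], [-20, 0, 0, 0, 0, 0, 36], [-25, 0, 0, 0, 0, 0, 36], [-25, 0, 0, 0, 0, 0, 36], [-25, 0, 0, 0, 0, 0, 36], [-15, 0, 0, 0, 0, 0, 36], [0, 0, 0, 0, 0, 0, 36], [0, 0, 0, 0, 0, 0, 36]]
  ]
}}

```text
time_s: 16.8
ee_pos: [0.5907, 0.108, 0.3102]
eef_rot: [-1.506, 1.571, -2.761]
force: [0.2, -0.2, 0.5]
grip_width: 0.0362
```

```bash
python3 chk.py s14.png
python3 - <<'E'
from h import *
from station import viewer
for n in('side','wrist'): cv2.imwrite(f'pics/{n}14.png',viewer.camera(n)['img'][:,:,::-1])
E
```

```text
16.8 [0.59073617 0.10799981 0.31017581] F [ 0.24984581 -0.18147847  0.48424982] M [-0.05392953 -0.00332186  0.02492214] 0.036198645819292295 [ 1.19856861e-01  3.65392668e-01  1.19576532e+00 -3.47000920e-05
  1.58056494e+00 -1.95108932e-01]
tool y ang 0.3149654554273023 rel cab y -1.6518308713675942
radius 299.96607762774545 angle -0.1469338813133274
radius 91.0224028214881 angle 1.4748211090729537
```

View pics/side14.png

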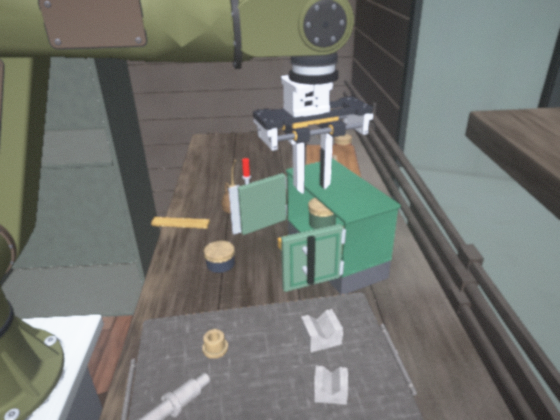

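View pics/s14.png

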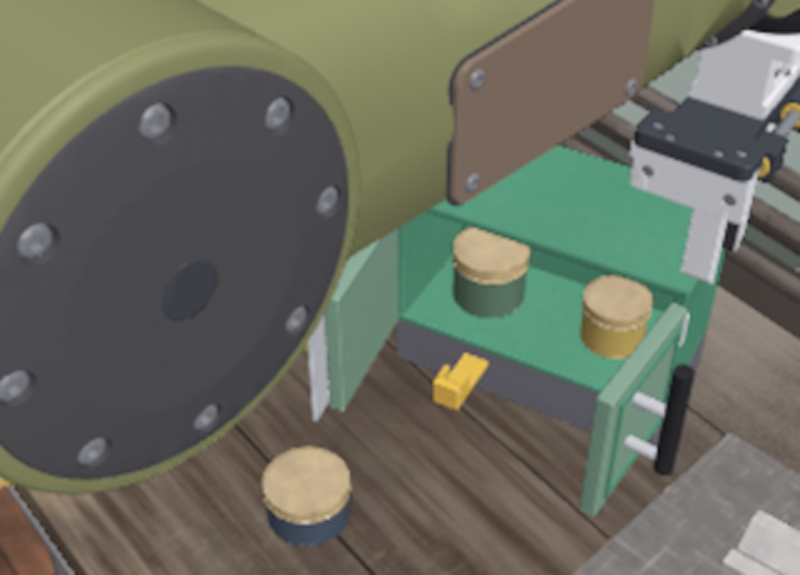

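View pics/wrist14.png

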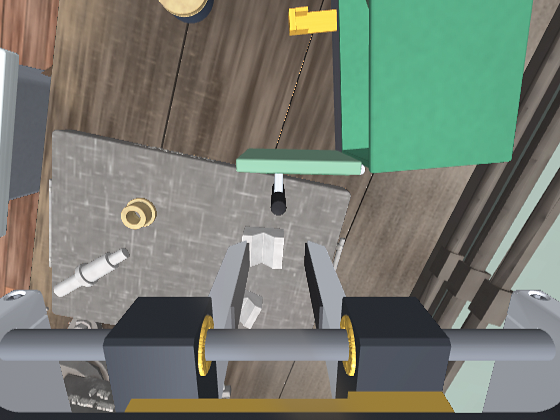

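Both doors stand open at about 85°, both inside tins are visible, and the blue tin is unmoved. In the side view the oil can is still upright behind the left door. The gripper is at z 0.31, touching nothing. Handing in.

```bash
python3 -c "
from station import hand_in
print(hand_in())"
```

```text
the job is handed in; nothing more can be done
None
```

I opened both cabinet doors and handed the job in at about 17 s; no verdict was reported.

- **Left door:** I lifted the bolt by its red knob by about 25 mm. Then I swung the left door to about 1.48 rad while the right one stayed shut, and let go.
- **Right door:** I swung the right door by its black bar to about 1.48 rad, let go, and raised the gripper to z = 0.31 m.
- **Door angles:** these come from the gripper's position at release. The final pictures show both doors still wide open.
- **Forces:** readings I took during the swings stayed under about 7 N. With the gripper clear they were about 0.6 N.
- **Bystanders:** the blue tin is in the same place in the pictures. The oil can was unmoved after the left door was released. At the end it was mostly hidden behind that door in the side view, but looked upright.
- **Disagreements:** camera measurements differed from the text by up to 5 mm in height and 1–3 mm in position. Neither affected the grasps.

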